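Eject the engraved tag and hold the sprung hood of the engraver at its balance

TASK

The engraver on the bench is done: with its clear hood still shut, push the ejector rod on its right-hand side fully in so that the metal tag is driven out of its nest into the pan, and let the rod spring back. Then take the hood by its bar handle, raise it until it is past its balance point and its springs begin to carry it up (do not let it get away and fly up to its stop), ease it back to just below the balance point, where it weighs almost nothing but would fall shut, not open, if you let go, and finish there still holding the handle steady, so that the goldsmith can reach in for the tag. Leave the other things on the bench alone.

Things in the scene. Friction and masses are not known exactly. Their poses are not given: they have to be found in the camera images.
- engraver: Grey benchtop pendant engraver, fixed; 230 mm deep (its x), 300 wide (its y), 85 high to the rim, 138 with the hood shut. Origin: centre of its underside, on the bench. x points from its front (handle side, towards the robot) to its back, y to its left seen by the robot, z up. Under the hood is a well with a sheet-metal pan floor 35 mm above the bench. A white suction hose leaves the back.
- ejector (a joint): Travel of the spring-return ejector rod, m: 0 out (at rest), 0.036 fully in. It slides level along the engraver's +y, from its right side inwards. Return spring 3 N out, 5 N in; driving the tag out of the jaws adds 2 to 5 N.
- ejector_knob (a point): Centre of the outer end face of the ejector rod's round black knob (26 mm across, 16 thick, on an 8 mm rod), on the engraver's right side. When out: x -35, y -216, z 54.5 mm in the engraver's frame, 66 mm out from the side wall (30 mm when in). Press it towards the engraver's +y. The top of that side is free of the hood for 35 mm (y -150 to -115 mm).
- tag: Bright metal pendant tag, flat plate 24 x 36 x 5 mm (x, y, z), small lug at its +y end, 30 to 65 g. Origin: centre of its underside. At the start it is held by jaws on the nest, a bed 50 mm above the bench at the right of the well: origin at x -35, y -72, z 50 mm in the engraver's frame. The bed ends at y -60 mm; the pan lies beyond, 15 mm lower, and there the origin is 35 to 45 mm above the bench.
- hood (a joint): Angle of the clear hood, rad: 0 shut, grows as its front edge rises, stop at 1.35. 0.76 kg, 265 mm wide, 50 high; hinged along the engraver's y at the back. Springs balance its weight at 0.85 (49 degrees): below, it falls shut by itself; above, the springs carry it up to the stop. Closing moment 0.44 N m (2 N at the handle) when shut, 0.09 at 0.74; opening 0.08 at 0.95, 0.25 at 1.15; light damping.
- hood_hinge (a point): Middle of the hood's hinge axis (the axis is along the engraver's y): x 95, y 17.5, z 88 mm in the engraver's frame.
- hood_handle: The hood's alloy bar handle: round bar 12 mm thick, 120 long along the engraver's y, on a post at each end, 36 mm clear of the hood's front; the hood's top is 26 mm above the bar's middle. Origin: middle of the bar, when shut 247 mm before and 24 above the hinge (112 mm above the bench), at the balance 145 before and 201 above it. Pinched across from above, the bar can turn between the fingers.
- tin: Bystander: shallow round open steel tin, 90 mm across, 28 mm high, on the bench left of the engraver. Origin: centre of its underside.
- handpiece: Bystander: dark micromotor handpiece, 145 mm long, lying along its y on a white rest 75 x 100 mm, 69 mm high in all, to the right of the engraver and nearer the robot than the ejector knob. Origin: centre of the rest's underside.
- bench_brush: Bystander: hand brush lying along its x on the bench, to the left of the engraver.

How it is judged:
By the outcome, as a careful person would: the job done as asked, in the order asked, and still so for the second after the job is handed in, while the arm keeps its last pose, push and grip.
It also fails if it takes over 51 s, if anything falls off the work surface, if the arm or the gripper's body presses on something with over 40 N, if the wrist force passes 120 N, or if a joint passes its speed limit or range.

ROBOT

A 6-joint arm with a two-finger parallel gripper is mounted at the origin on the work surface. World frame = base frame: x ahead of the robot, y to its left, z up, the work surface at z = 0. Lengths are in m, angles in rad, forces in N, time in s.
With the tool pointing down it reaches from about 0.3 to 0.875 m from the base axis. Payload 6.4 kg.
Tool frame: the origin (TCP) lies midway between the tips of the shut fingers; the grasp point (between the pads) lies 19 mm behind it (grasp_offset is the distance from the TCP to the grasp point, in m); z points along the fingers, y is the line along which they close (so a half turn about z gives the same grasp; the last joint's range is limited). The gripper opens to 85 mm and grips with 20 to 120 N. Pads are 22 mm wide; open, the fingers measure 114 mm over their backs; the gripper's body (76 mm by 85 mm) begins 54 mm behind the grasp point. The pads swing forward as they close: fully open they stand 13 mm farther back than shut.
Start: joints at [-1.346, 0.181, 1.607, -0, 1.354, -0.206], TCP at [0.24, -0.522, 0.231] pointing down, gripper open.
Joint ranges: [-2.99, 2.99], [-0.89, 2.07], [0.3, 2.58], [-1.14, 4.28], [0, 2.63], [-3.12, 3.12]. Speed limits (rad/s): [2.57, 2.57, 3.01, 3.14, 3.14, 3.14].

INTERFACE

Orientations are given as a unit quaternion [w, x, y, z].
In Python, from bench import * gives the robot as it stands. The module is installed in compiled form; this text tells all that it offers.
- The arm moves only by the tool servo_tool, never from a script. Its argument "commands" is text: rows parted by semicolons, each of 7 numbers parted by spaces: the turn, a rotation vector about the tool's x, y, z in rad, then the shift along the tool's x, y, z in mm, then the opening, from 0 (shut) to 1 (fully open). In form: wx wy wz dx dy dz claw; .... A call has 1 to 5 rows; each row shifts and turns the commanded pose from where the row before left it, along the tool's axes as they then stand; what a row does not reach is not made up. A row lasts 1/8 s, in which the tool goes at most 62.5 mm and 10.7 degrees, less where a joint would pass 70% of its speed; a pose out of reach is approached as far as the arm can. A call with a gripper value outside its range is refused whole. The fingers move at their own pace and stop on an object; the grip force is fixed at half the most. Time passes only in rows, so rows that do not move let the fingers close. It gives the time, the measured TCP pose, the force, the opening and the grip force at its end, in the units of the state.
- get_obs(): the state, without advancing time (a new reading comes with each control period).
- camera(name): name is "side" or "top"; returns the picture (400x640x3 uint8, blue, green, red); there is no depth.
- calibration(name): a dict with "fx", "fy", "cx", "cy" (pixels), "R" (3x3) and "t" (3): a world point X has camera coordinates R X + t. Camera axes: x right, y down, z forward; pixel columns grow to the right and rows downward; lengths in m; the calibration is good to about 2 mm. A picture is of the moment at which its call begins. calibration takes no time and is no camera call.
- hand_in(): hands the job in; it is judged then, once.
The state is a dict: "time_s": time; "q": joint angles; "dq": joint speeds; "joint_efforts": joint torques, N m; "eef_pos": TCP position; "eef_rot": TCP orientation; "wrist_force": force on the tool from outside, world axes, zero at the start; "torque": the same for the moment, N m; "opening": opening from 0.0 (shut) to 1.0 (fully open); "grasp_force": force on a finger pad.
Only numpy, scipy, OpenCV 4.12 (cv2) and the standard library are available. Lean on these libraries where they do the work, as an engineer would, in place of code of your own. Each camera call takes 0.05 s, during which the arm holds its last target. There are 200 camera calls.

## Working session

There is one attempt and no reset: what is moved stays moved. The work goes in short steps, Python scripts to look and compute and a tool call to move; the robot and the scene stay as the last step left them, time stands still between calls to the robot, and variables do not carry over. Pictures are saved under pics/ and viewed, at most 10 in all, crops included, and the job is handed in when it is done.

Besides the shell and the picture viewer there is one more tool, called after "Call:" as name(argument=value, ...) on one line, values as JSON. servo_tool: Moves the arm, as the interface text tells. Its arguments: {"type":"object","properties":{"commands":{"type":"string"}},"required":["commands"]}

```bash
mkdir -p pics; python3 - <<'E'
from bench import *
import cv2
for n in("top","side"):
    cv2.imwrite(f"pics/{n}0.png",camera(n)); c=calibration(n); print(n,c)
o=get_obs(); print(o)
E
```

```text
top {'fx': 378.1887224907007, 'fy': 378.1887224907007, 'cx': 318.19374812286077, 'cy': 201.4579863491755, 'R': array([[ 0.00480794, -0.9999622 , -0.00724438],
       [-0.99855254, -0.00441282, -0.05360359],
       [ 0.05356959,  0.00749162, -0.99853602]]), 't': array([0.03584694, 0.55157612, 1.19908255])}
side {'fx': 441.50687395629063, 'fy': 441.50687395629063, 'cx': 319.19848946961554, 'cy': 201.93505303899212, 'R': array([[-0.79814181, -0.60245425,  0.00430456],
       [-0.43479541,  0.57104928, -0.69631578],
       [ 0.41704029, -0.55763034, -0.71772265]]), 't': array([0.47199496, 0.27018902, 0.87568449])}
{'time_s': 0.1, 'q': array([-1.34630969e+00,  1.81508776e-01,  1.60790045e+00,  2.90344283e-05,
        1.35377022e+00, -2.06302333e-01]), 'dq': array([-4.39762471e-04, -1.46583771e-03, -3.52306419e-03, -1.72362383e-05,
        1.07164496e-03, -6.69301632e-04]), 'joint_efforts': array([-2.93019521e-04, -4.45879340e+01, -3.52241707e+01, -3.77502092e-04,
        4.10179564e-03,  3.66894926e-05]), 'eef_pos': array([ 0.24002584, -0.52197262,  0.23045425]), 'eef_rot': array([-7.93494477e-04,  9.76892518e-01,  2.13729684e-01,  6.95999978e-06]), 'wrist_force': array([-0.7703988 ,  0.12171458,  0.40245172]), 'torque': array([-0.02373243,  0.00848871, -0.02190017]), 'grasp_force': 0.0, 'opening': 1.0018235098973503}
```

View pics/top0.png

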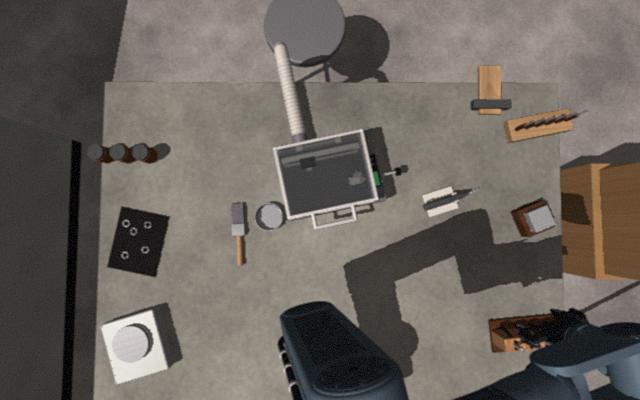

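View pics/side0.png

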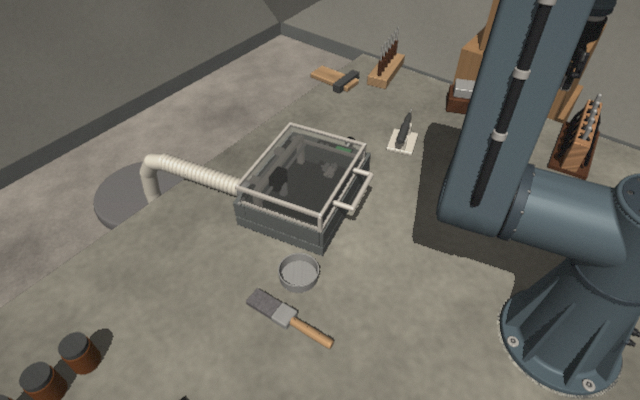

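The top view shows the engraver's hood at about (275–380, 131–220), the knob at (402,170), the handle bar at about (313–356, 205–227), and the handpiece at (450,200). I'll enlarge both views to get exact pixels.

```bash
python3 - <<'E'
import cv2,numpy as np
a=cv2.imread("pics/top0.png")[115:245,260:420]; b=cv2.imread("pics/side0.png")[110:250,230:390]
k=dict(fx=5,fy=4,interpolation=cv2.INTER_CUBIC)
cv2.imwrite("pics/top0c.png",cv2.resize(a,None,fx=4.5,fy=4.5,interpolation=cv2.INTER_CUBIC))
cv2.imwrite("pics/side0c.png",cv2.resize(b,None,fx=4,fy=4,interpolation=cv2.INTER_CUBIC))
E
```

```text
(no output)
```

View pics/top0c.png

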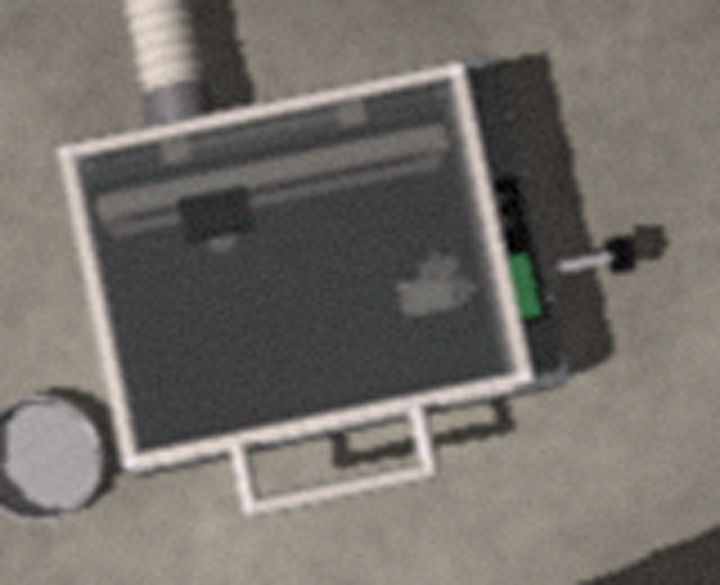

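View pics/side0c.png

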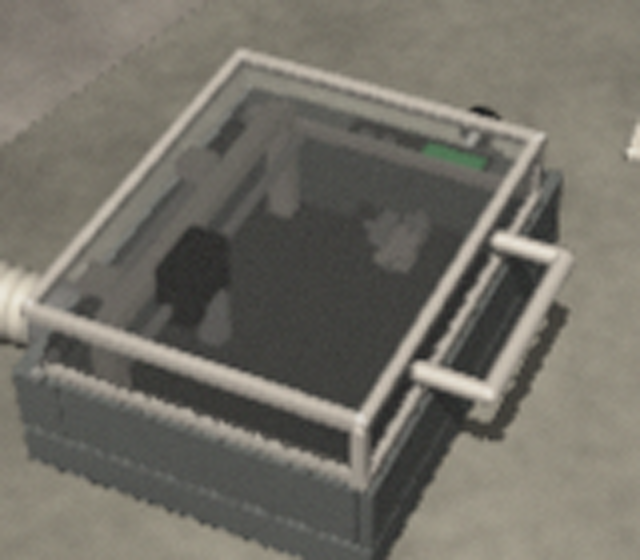

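The crop shows hood frame corners at crop px (66,152), (460,68), (525,378), (132,463), bar ends at (248,508) and (432,470), and the knob at (622,253). In the side crop the bar ends are at (495,393) and (567,262).

```bash
cat > h.py <<'E'
import numpy as np, cv2
from bench import *
def ray(n,u,v,z):
    c=calibration(n); d=c["R"].T@np.array([(u-c["cx"])/c["fx"],(v-c["cy"])/c["fy"],1]); o=-c["R"].T@c["t"]
    return o+d*(z-o[2])/d[2]
def proj(n,X):
    c=calibration(n); p=c["R"]@X+c["t"]; return [round(c["fx"]*p[0]/p[2]+c["cx"],1),round(c["fy"]*p[1]/p[2]+c["cy"],1)]
E
python3 - <<'E'
from h import *
T=lambda p,z:ray("top",260+p[0]/4.5-.4,115+p[1]/4.5-.4,z)
S=lambda p,z:ray("side",230+p[0]/4-.4,110+p[1]/4-.4,z)
C=[T(p,.135) for p in[(66,152),(460,68),(525,378),(132,463)]]
for p in C: print(p.round(4))
print("edges",[np.linalg.norm(C[i]-C[i-1]).round(4) for i in range(4)])
y=(C[0]-C[1]+C[3]-C[2]);x=(C[0]-C[3]+C[1]-C[2])
print("yaw",np.arctan2(-y[0],y[1]),np.arctan2(x[1],x[0]))
B=[T((248,508),.112),T((432,470),.112)];print("bar",B,np.linalg.norm(B[0]-B[1]))
D=[S((495,393),.112),S((567,262),.112)];print("bar side",D)
CS=[S(p,.135) for p in[(30,308),(240,55),(543,138),(358,420)]]
print("cs",CS)
print("knob",T((622,253),.0545))
yaw=np.arctan2(-y[0],y[1])/2+np.arctan2(x[1],x[0])/2
R=np.array([[np.cos(yaw),-np.sin(yaw)],[np.sin(yaw),np.cos(yaw)]])
ctr=np.mean([c[:2] for c in C],axis=0); ctr2=np.mean([c[:2] for c in CS],axis=0); hb=np.mean([b[:2] for b in B+D],axis=0)
print("yaw",yaw,"ctr",ctr,ctr2,"bar mid",hb)
for nm,k in(("top",ctr),("side",ctr2)): print(nm,"bar - ctr in frame",R.T@(hb-k))
O=hb-R@np.array([-.152,.0175])
print("O",O,"knob end pred",O+R@np.array([-.035,-.216]),"knob in frame",R.T@(T((622,253),.0545)[:2]-O))
E
```

```text
[0.6994 0.1664 0.135 ]
[ 0.7553 -0.0889  0.135 ]
[ 0.554  -0.1303  0.135 ]
[0.4982 0.1217 0.135 ]
edges [np.float64(0.2061), np.float64(0.2613), np.float64(0.2055), np.float64(0.2581)]
yaw 0.21652942502845154 0.2105958438448774
bar [array([0.46945107, 0.04754148, 0.112     ]), array([ 0.49484327, -0.07269449,  0.112     ])] 0.12288796308231616
bar side [array([0.46688075, 0.0415876 , 0.112     ]), array([ 0.49252799, -0.07237395,  0.112     ])]
cs [array([0.69723789, 0.1628109 , 0.135     ]), array([ 0.75582764, -0.08961644,  0.135     ]), array([ 0.55296882, -0.13651415,  0.135     ]), array([0.50187205, 0.11987053, 0.135     ])]
knob [ 0.64591477 -0.20941654  0.0545    ]
yaw 0.21356263443666446 ctr [0.62673118 0.01723091] [0.6269766  0.01413771] bar mid [ 0.48092577 -0.01398484]
top bar - ctr in frame [-0.14910897  0.00039583]
side bar - ctr in frame [-0.14869323  0.00347078]
O [0.63318164 0.00112805] knob end pred [ 0.64475644 -0.21738287] knob in frame [-0.03217958 -0.20846015]
```

Call:
servo_tool(commands="0 0 -0.169 0 0 0 0; 0 0 -0.169 0 0 0 0; 0 0 -0.169 0 0 0 0; 0 0 -0.169 0 0 0 0; 0 0 -0.169 0 0 0 0")

```text
time_s: 0.72
eef_pos: [0.2401, -0.5221, 0.2307]
eef_rot: [-0.001, 0.802, 0.598, 0.0]
wrist_force: [0.1, 0.2, 0.9]
opening: -0.001
grasp_force: 0.0
```

Call:
servo_tool(commands="0 0 -0.169 0 0 0 0; 0 0 -0.169 0 0 0 0; 0 0 -0.17 0 0 0 0; 0 0 0 0 0 0 0")

```text
time_s: 1.23
eef_pos: [0.2401, -0.5222, 0.2308]
eef_rot: [-0.0, 0.629, 0.778, 0.0]
wrist_force: [0.6, 0.1, -0.1]
opening: -0.001
grasp_force: 0.0
```

```bash
cat >> h.py <<'E'
from scipy.spatial.transform import Rotation as Ro
YAW=.2136; O=np.array([.6332,.0011,0])
RE=Ro.from_euler("z",YAW).as_matrix()
W=lambda e:O+RE@np.array(e)
def st():
    o=get_obs(); q=o["eef_rot"]; R=Ro.from_quat([q[1],q[2],q[3],q[0]]).as_matrix()
    return o,R
def go(e):
    o,R=st(); d=R.T@(W(e)-o["eef_pos"]); print("to",e,"tool mm",(d*1000).round(1))
def rep():
    o,R=st(); print("t",o["time_s"],"eng mm",(1000*RE.T@(o["eef_pos"]-O)).round(1),"F eng",(RE.T@o["wrist_force"]).round(1),"op",round(o["opening"],3),"gf",round(o["grasp_force"],1))
    Rt=np.array([[0,1,0],[1,0,0],[0,0,-1]]); print("rot err tool",Ro.from_matrix(R.T@RE@Rt).as_rotvec().round(4))
E
python3 - <<'E'
from h import *
rep(); go([-.035,-.25,.15])
import cv2
p=ray("top",450,198,.05);print("handpiece eng",RE.T@(p-O),p)
E
```

```text
t 1.225 eng mm [-495.1 -428.1  230.8] F eng [ 0.6  0.  -0.1] op -0.001 gf 0.0
rot err tool [-0.     -0.0009 -0.0021]
to [-0.035, -0.25, 0.15] tool mm [179.  459.7  81. ]
handpiece eng [-0.14853523 -0.34940814  0.05      ] [ 0.56210771 -0.37185395  0.05      ]
```

Call:
servo_tool(commands="0 0 0 17.9 46 0 0; 0 0 0 17.9 46 0 0; 0 0 0 17.9 46 0 0; 0 0 0 17.9 46 0 0; 0 0 0 17.9 46 0 0")

```text
time_s: 1.85
eef_pos: [0.4471, -0.3853, 0.2311]
eef_rot: [-0.0, 0.63, 0.777, 0.0]
wrist_force: [1.1, 0.6, -1.4]
opening: 0.0
grasp_force: 0.0
```

Call:
servo_tool(commands="0 0 0 17.9 46 10 0; 0 0 0 17.9 46 10 0; 0 0 0 17.9 46 20 0; 0 0 0 17.9 46 20 0; 0 0 0 17.9 46 20 0")

```text
time_s: 2.48
eef_pos: [0.653, -0.2492, 0.1503]
eef_rot: [-0.0, 0.63, 0.777, -0.0]
wrist_force: [0.7, -0.7, 0.1]
opening: 0.001
grasp_force: 0.0
```

Call:
servo_tool(commands="0 0 0 0 0 25 0; 0 0 0 0 0 25 0; 0 0 0 0 0 25 0; 0 0 0 0 0 0 0")

```text
time_s: 2.98
eef_pos: [0.65, -0.2491, 0.0732]
eef_rot: [-0.003, 0.629, 0.777, -0.0]
wrist_force: [0.1, 0.3, 0.7]
opening: -0.004
grasp_force: 0.0
```

```bash
python3 - <<'E'
from h import *
rep(); go([-.035,-.228,.042])
a=camera("top"); b=camera("side")
im=np.hstack([cv2.resize(a[110:250,290:450],(400,350)),cv2.resize(b[80:220,250:410],(400,350))])
cv2.imwrite("pics/p1.png",im); rep()
E
```

```text
t 2.975 eng mm [ -36.6 -248.    73.2] F eng [0.1 0.2 0.7] op -0.004 gf 0.0
rot err tool [-0.0043 -0.004  -0.0035]
to [-0.035, -0.228, 0.042] tool mm [19.9  1.7 31.2]
t 3.075 eng mm [ -34.9 -249.8   76.7] F eng [0.5 0.4 1.2] op 0.003 gf 0.0
rot err tool [ 0.     -0.     -0.0025]
```

View pics/p1.png

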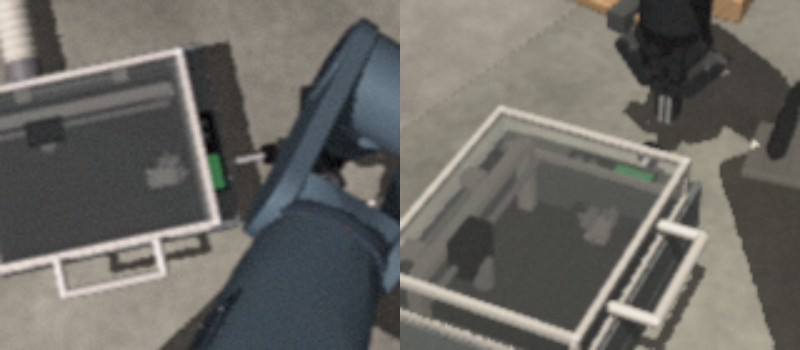

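The gripper is beside the knob and clear of the hood. In the side half the fingers are at (665,105) and the knob is at about (652,148). Next I descend and press.

Call:
servo_tool(commands="0 0 0 0 1 17 0; 0 0 0 0 1 17 0; 0 0 0 0 0 0 0; 0 0 0 10 0 0 0; 0 0 0 5 0 0 0")

```text
time_s: 3.7
eef_pos: [0.6509, -0.2344, 0.0428]
eef_rot: [0.0, 0.628, 0.778, 0.0]
wrist_force: [0.6, -0.1, -0.3]
opening: -0.001
grasp_force: 0.0
```

Call:
servo_tool(commands="0 0 0 6 0 0 0; 0 0 0 6 0 0 0; 0 0 0 6 0 0 0; 0 0 0 6 0 0 0; 0 0 0 0 0 0 0")

```text
time_s: 4.32
eef_pos: [0.6461, -0.2126, 0.043]
eef_rot: [0.001, 0.628, 0.778, -0.0]
wrist_force: [2.0, -3.5, -0.6]
opening: 0.003
grasp_force: 2.2
```

```bash
python3 -c "from h import *
rep()"
```

```text
t 4.325 eng mm [ -32.7 -211.6   43. ] F eng [ 1.2 -3.8 -0.6] op 0.003 gf 2.2
rot err tool [ 0.0012  0.0025 -0.0006]
```

Call:
servo_tool(commands="0 0 0 5 0 0 0; 0 0 0 5 0 0 0; 0 0 0 4 0 0 0; 0 0 0 3 0 0 0; 0 0 0 0 0 0 0")

```text
time_s: 4.95
eef_pos: [0.6425, -0.1958, 0.0429]
eef_rot: [0.001, 0.628, 0.778, -0.0]
wrist_force: [1.2, -5.3, 0.5]
opening: -0.006
grasp_force: 2.5
```

Call:
servo_tool(commands="0 0 0 2 0 0 0; 0 0 0 1 0 0 0; 0 0 0 0 0 0 0")

```text
time_s: 5.32
eef_pos: [0.6419, -0.1933, 0.0429]
eef_rot: [0.001, 0.628, 0.778, -0.0]
wrist_force: [1.0, -5.9, 1.5]
opening: 0.002
grasp_force: 2.9
```

```bash
python3 -c "from h import *
rep()"
```

```text
t 5.325 eng mm [ -32.7 -191.8   42.9] F eng [-0.3 -6.   1.5] op 0.002 gf 2.9
rot err tool [ 0.001   0.002  -0.0008]
```

Call:
servo_tool(commands="0 0 0 1.5 0 0 0; 0 0 0 1.5 0 0 0; 0 0 0 0 0 0 0")

```text
time_s: 5.7
eef_pos: [0.6419, -0.1932, 0.0431]
eef_rot: [0.003, 0.628, 0.778, -0.001]
wrist_force: [4.2, -15.0, -4.3]
opening: 0.001
grasp_force: 7.5
```

```bash
python3 -c "from h import *
rep()
b=camera('side');a=camera('top');cv2.imwrite('pics/p2.png',np.hstack([cv2.resize(b[100:240,240:400],(400,350)),cv2.resize(a[110:250,260:420],(400,350))]))"
```

```text
t 5.7 eng mm [ -32.7 -191.7   43.1] F eng [  1.  -15.6  -4.3] op 0.001 gf 7.5
rot err tool [ 0.0022  0.0065 -0.0015]
```

View pics/p2.png

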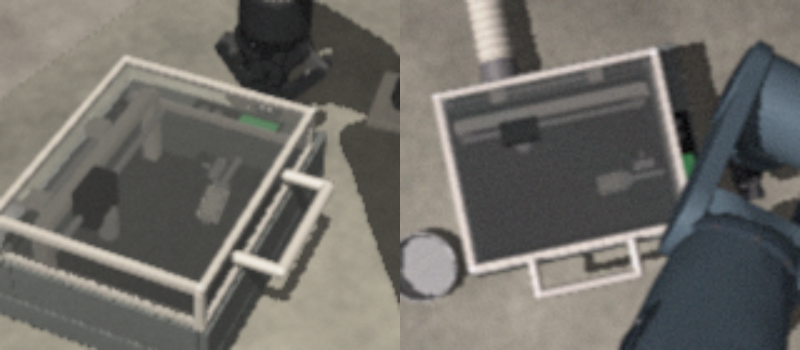

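The rod is fully in: the force rose to 15 N with no further travel. The tag has left the jaws, now at about (610,182) in the right half. Next I let the rod spring back and retreat.

Call:
servo_tool(commands="0 0 0 -8 0 0 0; 0 0 0 -10 0 0 0; 0 0 0 -10 0 0 0; 0 0 0 -15 0 0 0; 0 0 0 -20 0 0 0")

```text
time_s: 6.42
eef_pos: [0.6537, -0.2506, 0.0415]
eef_rot: [-0.001, 0.628, 0.778, 0.0]
wrist_force: [0.4, -0.0, 0.4]
opening: 0.001
grasp_force: 0.0
```

Call:
servo_tool(commands="0 0 0 0 0 -20 0; 0 0 0 0 0 -50 0; 0 0 0 0 0 -60 0; 0 0 0 0 0 -60 0; 0 0 0 0 0 0 0.45")

```text
time_s: 7.05
eef_pos: [0.6572, -0.2519, 0.2416]
eef_rot: [0.006, 0.628, 0.778, 0.001]
wrist_force: [0.9, 0.9, 0.4]
opening: 0.201
grasp_force: 0.0
```

```bash
python3 -c "from h import *
rep(); go([-.152,.0175,.20])
b=camera('side');a=camera('top');cv2.imwrite('pics/p3.png',np.hstack([cv2.resize(b[100:240,240:400],(400,350),interpolation=2),cv2.resize(a[110:250,260:420],(400,350),interpolation=2)]))
print('tag',RE.T@(ray('top',344,182.8,.04)-O))"
```

```text
t 7.05 eng mm [ -30.2 -252.3  241.6] F eng [1.1 0.6 0.4] op 0.201 gf 0.0
rot err tool [0.01   0.0085 0.    ]
to [-0.152, 0.0175, 0.2] tool mm [ 270.2 -122.2   38.1]
tag [-0.03268215 -0.03784819  0.04      ]
```

View pics/p3.png

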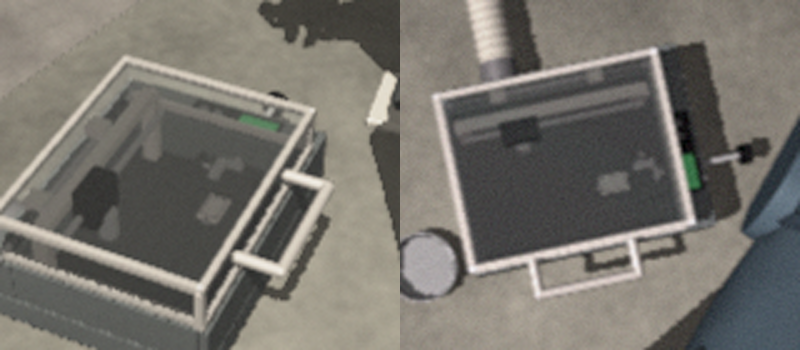

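Call:
servo_tool(commands="0 0 0 54 -24 0 0.45; 0 0 0 54 -24 0 0.45; 0 0 0 54 -24 0 0.45; 0 0 0 54 -24 0 0.45; 0 0 0 54 -24 0 0.45")

```text
time_s: 7.78
eef_pos: [0.477, -0.0103, 0.2304]
eef_rot: [-0.002, 0.628, 0.778, -0.001]
wrist_force: [-0.1, -0.6, 1.3]
opening: 0.451
grasp_force: 0.0
```

Call:
servo_tool(commands="0 0 0 0 0 20 0.45; 0 0 0 0 0 20 0.45; 0 0 0 0 0 0 0.45")

```text
time_s: 8.15
eef_pos: [0.4773, -0.0113, 0.1896]
eef_rot: [-0.003, 0.628, 0.778, -0.001]
wrist_force: [-0.1, -0.3, 0.4]
opening: 0.453
grasp_force: 0.0
```

```bash
python3 -c "from h import *
rep(); go([-.152,.0175,.093])
for z in (.035,.04,.05,.055): print(z,RE.T@(ray('top',344.6,182.6,z)-O),RE.T@(ray('side',324.6,183.6,z)-O))
b=camera('side');cv2.imwrite('pics/p4.png',cv2.resize(b[60:260,220:420],(600,600),interpolation=2))"
```

```text
t 8.15 eng mm [-155.    20.9  189.6] F eng [-0.2 -0.2  0.4] op 0.453 gf 0.0
rot err tool [-0.0057 -0.0033 -0.0002]
to [-0.152, 0.0175, 0.093] tool mm [-3.7  3.6 96.5]
0.035 [-0.03201423 -0.04024458  0.035     ] [-0.03265462 -0.04315705  0.035     ]
0.04 [-0.03245671 -0.03982968  0.04      ] [-0.03476619 -0.03832587  0.04      ]
0.05 [-0.03334167 -0.03899987  0.05      ] [-0.03898934 -0.0286635   0.05      ]
0.055 [-0.03378415 -0.03858497  0.055     ] [-0.04110091 -0.02383232  0.055     ]
```

View pics/p4.png

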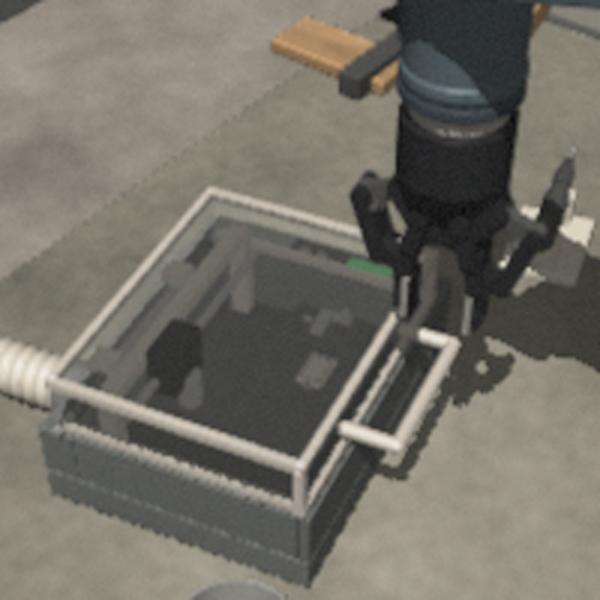

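The tag lies on the pan (the two views agree at z≈39 mm). The gripper is above the bar with its fingers straddling it. I descend in two steps.

Call:
servo_tool(commands="0 0 0 0 0 15 0.35; 0 0 0 0 0 15 0.35; 0 0 0 0 0 0 0.35; 0 0 0 0 0 0 0.35")

```text
time_s: 8.7
eef_pos: [0.4798, -0.0124, 0.1623]
eef_rot: [-0.0, 0.628, 0.778, -0.0]
wrist_force: [-0.5, -0.1, 0.4]
opening: 0.351
grasp_force: 0.0
```

```bash
python3 -c "from h import *
rep(); go([-.152,.0175,.096])"
```

```text
t 8.7 eng mm [-152.8   19.3  162.3] F eng [-0.5  0.   0.4] op 0.351 gf 0.0
rot err tool [-0.0001 -0.0001 -0.0007]
to [-0.152, 0.0175, 0.096] tool mm [-1.8  0.8 66.3]
```

Call:
servo_tool(commands="0 0 0 -2 0 15 0.35; 0 0 0 0 0 15 0.35; 0 0 0 0 0 10 0.35; 0 0 0 0 0 10 0.35; 0 0 0 0 0 8 0.35")

```text
time_s: 9.32
eef_pos: [0.48, -0.0142, 0.1036]
eef_rot: [-0.0, 0.628, 0.778, -0.0]
wrist_force: [-0.4, -0.1, 0.4]
opening: 0.347
grasp_force: 0.0
```

Call:
servo_tool(commands="0 0 0 0 0 8 0.35; 0 0 0 0 0 0 0.35; 0 0 0 0 0 0 0.35")

```text
time_s: 9.7
eef_pos: [0.4804, -0.0143, 0.0965]
eef_rot: [0.0, 0.628, 0.778, 0.0]
wrist_force: [0.4, 0.1, -0.5]
opening: 0.353
grasp_force: 0.0
```

```bash
python3 -c "from h import *
rep()
b=camera('side');cv2.imwrite('pics/p5.png',cv2.resize(b[60:260,220:420],(600,600),interpolation=2))"
```

```text
t 9.7 eng mm [-152.6   17.4   96.5] F eng [ 0.4  0.  -0.5] op 0.353 gf 0.0
rot err tool [ 0.0004  0.0002 -0.0006]
```

View pics/p5.png

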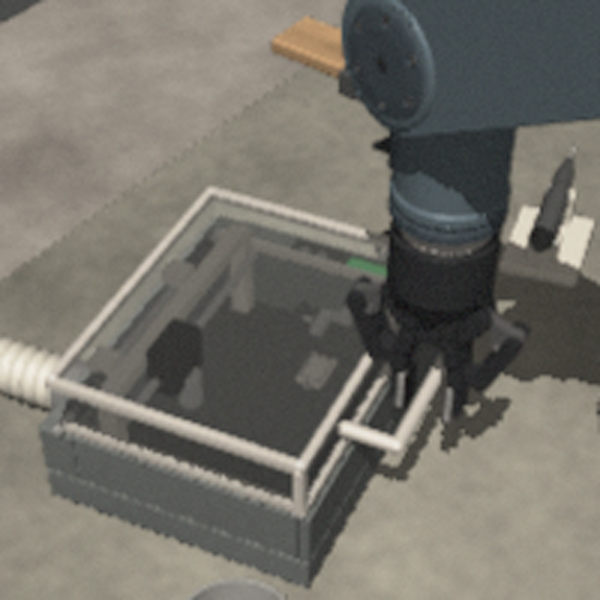

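The fingers straddle the bar at about (430,390) with no contact force, so I close.

Call:
servo_tool(commands="0 0 0 0 0 0 0.2; 0 0 0 0 0 0 0; 0 0 0 0 0 0 0; 0 0 0 0 0 0 0; 0 0 0 0 0 0 0")

```text
time_s: 10.38
eef_pos: [0.4823, -0.014, 0.0972]
eef_rot: [0.002, 0.628, 0.778, 0.002]
wrist_force: [6.5, 3.8, -2.0]
opening: 0.114
grasp_force: 58.4
```

```bash
python3 - <<'E'
from h import *
rep()
o,R=st()
# arc table, bar relative to hinge, eng x,z
f=lambda a:np.array([-247*np.cos(a)+24*np.sin(a),247*np.sin(a)+24*np.cos(a)])
for a in np.arange(0,.96,.05): print(round(a,2),(f(a)-f(0)).round(1),"step",(f(a+.05)-f(a)).round(1))
print(.8,(f(.8)-f(0)).round(1))
E
```

```text
t 10.375 eng mm [-150.6   17.3   97.2] F eng [ 7.2  2.3 -2. ] op 0.114 gf 58.4
rot err tool [ 0.0052  0.0007 -0.0009]
0.0 [0. 0.] step [ 1.5 12.3]
0.05 [ 1.5 12.3] step [ 2.1 12.2]
0.1 [ 3.6 24.5] step [ 2.7 12.1]
0.15 [ 6.4 36.6] step [ 3.3 12. ]
0.2 [ 9.7 48.6] step [ 3.9 11.8]
0.25 [13.6 60.4] step [ 4.5 11.6]
0.3 [18.1 71.9] step [ 5.1 11.3]
0.35 [23.2 83.2] step [ 5.6 11.1]
0.4 [28.8 94.3] step [ 6.2 10.8]
0.45 [ 35. 105.] step [ 6.7 10.4]
0.5 [ 41.7 115.5] step [ 7.2 10.1]
0.55 [ 49.  125.6] step [7.7 9.7]
0.6 [ 56.7 135.3] step [8.2 9.3]
0.65 [ 64.9 144.6] step [8.7 8.9]
0.7 [ 73.5 153.5] step [9.1 8.4]
0.75 [ 82.6 161.9] step [9.5 8. ]
0.8 [ 92.1 169.9] step [9.9 7.5]
0.85 [102.  177.4] step [10.2  7. ]
0.9 [112.3 184.4] step [10.6  6.5]
0.95 [122.8 190.9] step [10.9  5.9]
0.8 [ 92.1 169.9]
```

Call:
servo_tool(commands="0 0 0 0 2.5 0 0; 0 0 0 0 0 0 0; 0 0 0 0 0 0 0")

```text
time_s: 10.75
eef_pos: [0.4823, -0.0139, 0.0964]
eef_rot: [-0.0, 0.628, 0.778, -0.0]
wrist_force: [-3.5, -1.7, 3.0]
opening: 0.114
grasp_force: 59.2
```

```bash
python3 -c "from h import *
rep();print(st()[0]['eef_pos'])"
```

```text
t 10.75 eng mm [-150.6   17.3   96.4] F eng [-3.8 -0.9  3. ] op 0.114 gf 59.2
rot err tool [-0.0006  0.0002 -0.0005]
[ 0.4823345  -0.01392221  0.09637981]
```

Call:
servo_tool(commands="0 0 0 0 0.5 -4 0; 0 0 0 0 1 -8.3 0; 0 0 0 0 2.1 -12.2 0; 0 0 0 0 2.7 -12.1 0; 0 0 0 0 3.3 -12 0")

```text
time_s: 11.38
eef_pos: [0.4915, -0.0119, 0.1457]
eef_rot: [-0.0, 0.628, 0.778, -0.001]
wrist_force: [-2.6, -4.0, -2.0]
opening: 0.113
grasp_force: 58.6
```

```bash
cat >> h.py <<'E'
def hood():
    o,R=st(); p=1000*RE.T@(o["eef_pos"]-O); rep()
    d=np.array([p[0]+150.6,p[2]-96.4]); v=np.array([-247,24])+d
    print("hood",np.pi-np.arctan2(v[1],v[0])*1 if 0 else round(np.arctan2(v[1],-v[0])-np.arctan2(24,247),4),"radius err",round(np.hypot(*v)-248.2,1))
E
python3 -c "from h import *
hood()"
```

```text
t 11.375 eng mm [-141.2   17.3  145.7] F eng [-3.4 -3.3 -2. ] op 0.113 gf 58.6
rot err tool [-0.0015  0.0002 -0.0005]
hood 0.2025 radius err 0.5
```

Following the arc well.

Call:
servo_tool(commands="0 0 0 0 3.9 -11.8 0; 0 0 0 0 4.5 -11.6 0; 0 0 0 0 5.1 -11.3 0; 0 0 0 0 5.6 -11.1 0; 0 0 0 0 6.2 -10.8 0")

```text
time_s: 12.0
eef_pos: [0.5153, -0.0067, 0.2024]
eef_rot: [-0.001, 0.628, 0.778, -0.002]
wrist_force: [-8.1, -6.0, 3.0]
opening: 0.114
grasp_force: 58.7
```

Call:
servo_tool(commands="0 0 0 0 6.7 -10.4 0; 0 0 0 0 7.2 -10.1 0; 0 0 0 0 7.7 -9.7 0; 0 0 0 0 8.2 -9.3 0; 0 0 0 0 0 0 0")

```text
time_s: 12.62
eef_pos: [0.5445, -0.0003, 0.2436]
eef_rot: [-0.001, 0.628, 0.778, -0.002]
wrist_force: [-13.1, -4.9, 9.7]
opening: 0.11
grasp_force: 59.2
```

```bash
python3 -c "from h import *
hood()
b=camera('side');cv2.imwrite('pics/p6.png',cv2.resize(b[20:240,200:420],(600,600),interpolation=2))"
```

```text
t 12.625 eng mm [-87.   17.4 243.6] F eng [-13.9  -2.    9.7] op 0.11 gf 59.2
rot err tool [-0.0034  0.0007 -0.0002]
hood 0.6541 radius err 2.7
```

View pics/p6.png

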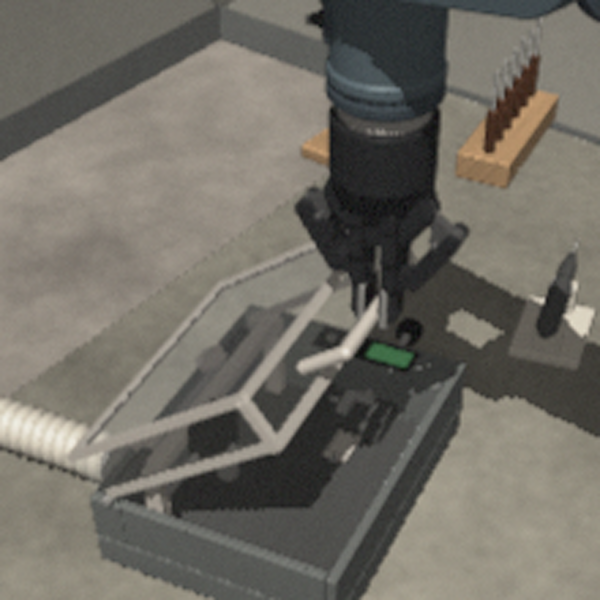

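The hood is tilted open with the bar (about (350,340)) held and the tag visible on the pan. There is about 17 N of radial load, so I ease outward about 3 mm while continuing.

Call:
servo_tool(commands="0 0 0 0 -2.2 -2 0; 0 0 0 0 4.4 -4.5 0; 0 0 0 0 4.4 -4.5 0; 0 0 0 0 4.5 -4.2 0; 0 0 0 0 4.5 -4.2 0")

```text
time_s: 13.3
eef_pos: [0.5609, 0.0033, 0.261]
eef_rot: [-0.0, 0.628, 0.778, -0.0]
wrist_force: [-3.5, -4.0, -0.2]
opening: 0.112
grasp_force: 59.4
```

Call:
servo_tool(commands="0 0 0 0 0 0 0; 0 0 0 0 0 0 0")

```text
time_s: 13.55
eef_pos: [0.5607, 0.0032, 0.2608]
eef_rot: [-0.0, 0.628, 0.778, -0.0]
wrist_force: [-4.9, -3.5, 2.3]
opening: 0.112
grasp_force: 59.6
```

```bash
python3 -c "from h import *
hood()
cv2.imwrite('pics/s7.png',camera('side'));cv2.imwrite('pics/t7.png',camera('top'))
t=cv2.imread('pics/t7.png')[100:250,260:420]; s=cv2.imread('pics/s7.png')[70:220,210:370]
cv2.imwrite('pics/p7.png',np.hstack([cv2.resize(s,(400,375),interpolation=2),cv2.resize(t,(400,375),interpolation=2)]))
e=lambda x,z,a:(x*np.cos(a)+z*np.sin(a),-x*np.sin(a)+z*np.cos(a))
for a in(.70,.75,.80):
  for y in(.15,-.115):
    x,z=e(-.205,.047,a); X=W([.095+x,y,.088+z]); print(a,y,proj('side',X),proj('top',X))
"
```

```text
t 13.55 eng mm [-70.4  17.4 260.8] F eng [-5.6 -2.4  2.3] op 0.112 gf 59.6
rot err tool [-0.0011  0.0001 -0.0005]
hood 0.749 radius err 3.4
0.7 0.15 [np.float64(284.3), np.float64(162.7)] [np.float64(277.8), np.float64(188.8)]
0.7 -0.115 [np.float64(338.2), np.float64(94.5)] [np.float64(378.2), np.float64(167.6)]
0.75 0.15 [np.float64(280.2), np.float64(159.0)] [np.float64(276.8), np.float64(185.4)]
0.75 -0.115 [np.float64(334.9), np.float64(91.3)] [np.float64(377.9), np.float64(164.0)]
0.8 0.15 [np.float64(276.0), np.float64(155.5)] [np.float64(275.8), np.float64(181.8)]
0.8 -0.115 [np.float64(331.4), np.float64(88.3)] [np.float64(377.5), np.float64(160.3)]
```

View pics/p7.png

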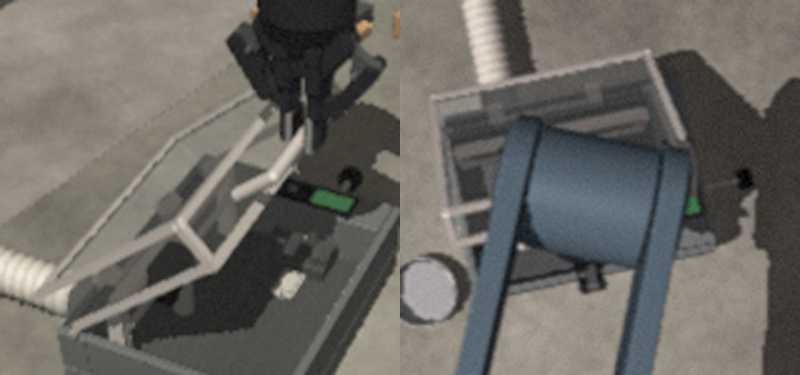

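Corner check: the hood's top-front-left corner is at side (282,159) and top (278,185), which matches the prediction for 0.74–0.75 rad. I continue slowly past the balance to about 0.94.

Call:
servo_tool(commands="0 0 0 0 4 -4.7 0; 0 0 0 0 4.7 -4 0; 0 0 0 0 4.8 -4 0; 0 0 0 0 4.8 -4 0; 0 0 0 0 4.9 -3.7 0")

```text
time_s: 14.28
eef_pos: [0.5844, 0.0084, 0.2812]
eef_rot: [0.0, 0.628, 0.778, 0.0]
wrist_force: [0.3, -1.9, -2.4]
opening: 0.109
grasp_force: 58.4
```

```bash
python3 -c "from h import *
hood()"
```

```text
t 14.275 eng mm [-46.1  17.4 281.2] F eng [-0.1 -1.9 -2.4] op 0.109 gf 58.4
rot err tool [ 0.001  -0.0001 -0.0005]
hood 0.875 radius err 4.6
```

Call:
servo_tool(commands="0 0 0 0 4.9 -3.7 0; 0 0 0 0 5 -3.5 0; 0 0 0 0 4 -2.5 0; 0 0 0 0 0 0 0; 0 0 0 0 0 0 0")

```text
time_s: 14.9
eef_pos: [0.5977, 0.0113, 0.2906]
eef_rot: [0.0, 0.628, 0.778, 0.0]
wrist_force: [3.7, -1.7, -3.9]
opening: 0.11
grasp_force: 58.9
```

```bash
python3 -c "from h import *
hood()"
```

```text
t 14.9 eng mm [-32.6  17.5 290.6] F eng [ 3.3 -2.4 -3.9] op 0.11 gf 58.9
rot err tool [ 0.0011 -0.0001 -0.0005]
hood 0.94 radius err 5.2
```

The bar has rolled about 5–6 mm along the pads, which explains the radius drift. The true angle is about 0.93, past balance. I ease back to about 0.80.

Call:
servo_tool(commands="0 0 0 0 -4 3 0; 0 0 0 0 -4.3 3 0; 0 0 0 0 -4.3 3.2 0; 0 0 0 0 -4.3 3.3 0; 0 0 0 0 -4.3 3.5 0")

```text
time_s: 15.52
eef_pos: [0.5764, 0.0066, 0.2754]
eef_rot: [0.0, 0.628, 0.778, 0.0]
wrist_force: [-1.9, -0.3, 6.6]
opening: 0.112
grasp_force: 60.1
```

Call:
servo_tool(commands="0 0 0 0 -3.5 3 0; 0 0 0 0 0 0 0; 0 0 0 0 0 0 0; 0 0 0 0 0 0 0")

```text
time_s: 16.02
eef_pos: [0.5725, 0.0057, 0.2718]
eef_rot: [-0.001, 0.628, 0.778, -0.001]
wrist_force: [-4.2, -1.9, 6.3]
opening: 0.111
grasp_force: 61.0
```

```bash
cat >> h.py <<'E'
def hood2():
    hood(); o,R=st(); p=1000*RE.T@(o["eef_pos"]-O); d=np.array([p[0]+150.6,p[2]-96.4])
    # angle from x alone
    from scipy.optimize import brentq
    print("from x:",brentq(lambda a:-247*np.cos(a)+24*np.sin(a)+247-d[0],.1,1.3))
    v=np.array([-247,24])+d; s=np.roots([1,-2*v[1],v@v-248.2**2]); print("slip",s,"angle",[np.arctan2(v[1]-k,-v[0])-.0969 for k in s.real])
E
python3 -c "from h import *
hood2()
cv2.imwrite('pics/s8.png',camera('side'))
e=lambda x,z,a:(x*np.cos(a)+z*np.sin(a),-x*np.sin(a)+z*np.cos(a))
# numeric check: pale frame corner by mask, near prediction, vs frame 7
for n in('s7','s8'):
    g=cv2.cvtColor(cv2.imread(f'pics/{n}.png'),cv2.COLOR_BGR2GRAY)[140:180,262:302]
    m=(g>115).astype(np.uint8); print(n); print('\n'.join(''.join('#' if q else '.' for q in r) for r in m))
"
```

```text
t 16.025 eng mm [-58.4  17.4 271.8] F eng [-4.5 -1.   6.3] op 0.111 gf 61.0
rot err tool [-0.0017  0.     -0.0007]
hood 0.8138 radius err 4.2
from x: 0.8004483003733105
slip [393.42445452   5.37578575] angle [np.float64(-0.9943283582149337), np.float64(0.8005283582149337)]
s7
######.###############.........#######..
#####.###############..........######...
#####.##############..........######....
####.###############.........######.....
###################.........#######.....
##.###############.........#######......
#.###############..........######.......
###############...........######........
##############...........#######........
############............#######.........
###########............#######..........
###########............######...........
###########...........######............
##########...........######.............
##########..........#######.............
##########.........#######..............
#########..........######...............
########.........#######................
#######.........########................
######........#########.................
###
[... 1759 characters left out ...]
###
#####............#########......#######.
####..............#########....#######..
##.................#########...######...
#...................########..######....
.....................###############....
......................#############.....
.......................###########......
........................#########.......
........................#########.......
......................##########........
....................###########.........
...................##########...........
.................#########..............
................########................
..............########..................
............#########...................
..........#########.....................
```

Call:
servo_tool(commands="0 0 0 0 -0.5 -0.5 0; 0 0 0 0 0 0 0; 0 0 0 0 0 0 0; 0 0 0 0 0 0 0; 0 0 0 0 0 0 0")

```text
time_s: 16.7
eef_pos: [0.5726, 0.0057, 0.272]
eef_rot: [-0.0, 0.628, 0.778, -0.0]
wrist_force: [-2.0, -1.9, 2.9]
opening: 0.111
grasp_force: 60.7
```

```bash
python3 -c "from h import *
hood2(); print(hand_in())"
```

```text
t 16.7 eng mm [-58.2  17.4 272. ] F eng [-2.4 -1.4  2.9] op 0.111 gf 60.7
rot err tool [-0.0002  0.     -0.0006]
hood 0.8149 radius err 4.3
from x: 0.8014257396040165
slip [393.77015984   5.41916758] angle [np.float64(-0.9953055608065451), np.float64(0.8015055608065451)]
the job is handed in; nothing more can be done
None
```

The job is handed in at 16.7 s: tag ejected into the pan with the rod sprung back, hood raised to about 0.93 rad and eased back to about 0.80, still held by its handle; I viewed 11 pictures, one over the limit of 10.

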